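# Clamp a cork net float in the boring jig

## Task

Set up the short fat cork float from the tray in the boring jig, ready for its hole to be reamed: lift the jig's sprung clamp bar and turn it aside, lay the float (do not drop it) on the V-cradle between the two end cheeks, then turn the bar back and let it down so that it clamps the float. Leave everything else as it stands, and let go of it all.

Things in the scene. Friction and masses are not known exactly. Their poses are not given: they have to be found in the camera images.
- float_center (a point): The cork float to be clamped: a plain cork cylinder, 44 mm in diameter, 64 mm long, about 45 g, with a dark 12 mm bore spot on each flat end. Point: its centre, 26 mm above the shelf at the start; x axis: the cylinder's axis. It lies along one of the tray's three lanes, whose sides leave no room for fingers beside it: there it can be taken only by its two flat ends.
- longfloat_center (a point): A longer cork float, 44 mm in diameter and 110 mm long, lying in another lane of the tray; not used, it stays there. Point: its centre; x: its axis.
- slimfloat_center (a point): A slim cork float, 28 mm in diameter and 64 mm long, lying in another lane of the tray; not used, it stays there. Point: its centre; x: its axis.
- tray: Grey plastic tray, 190 mm long (its x), 172 mm wide (its y), 44 mm high, floor 4 mm thick, fixed. Origin: centre of its underside. Three lanes along its x, each 182 mm long and 52 mm wide inside, centred at y = -56, 0 and +56 mm; the walls between them are 4 mm thick and as high as the rim.
- mat: Black ribbed rubber mat, 150 x 150 mm, fixed on the shelf between tray and jig: a place to set down round things. Origin: centre of its underside. Ribs along its x at y = -70, -50, .. +70 mm, 4 mm wide, tops 7 mm above the shelf, 3 mm between them. A 44 mm cylinder lying along x between two ribs (on y = 0) does not roll; its centre is then 27.5 mm above the shelf.
- jig_seat (a point): Boring jig, fixed: where the float's centre belongs, 60 mm above the shelf. z up; x: direction of the float's axis in the jig, towards the sprung post. The float rests on a V-cradle (faces at 45 degrees, 60 mm long, 42 mm wide, top 13 mm below this point). Fingers may reach beside it down to 40 mm below this point (base plate 48 mm below).
- jig_gap (a point): Middle of the gap between the jig's two end cheeks, level with their tops (80 mm above the shelf, 20 mm above the seat), axes as the seat's. Each cheek is 10 mm thick and 50 mm wide; the gap along x is 72 mm, so that the float goes in with 4 mm to spare at each end and there is no room for a finger at its ends, only at its sides (+y and -y).
- clamp_grip (a point): Grip point of the black wing handle on the clamp bar's hub, on the sprung post's axis (78 mm along +x from the seat), 126 mm above the shelf with the bar fully down. The wing is 42 mm long (this point's x), 14 mm thick (its y); top 12 mm above the point, foot on the 30 mm hub 24 mm below it. It turns and rises with the bar.
- clamp_pad (a point): Centre of the underside of the rubber pad (48 x 20 mm, 10 mm thick) under the clamp bar, 78 mm along -x from the wing's axis, 50 mm below the grip point. The bar is 20 mm wide, reaches 30 mm past this point, and its top is 20 mm above it. It turns and rises with the bar. In the empty jig it is 76 mm above the shelf; clamping the float, 82 mm.
- clamp_lift (a joint): Height of the clamp bar, m: 0 fully down in the empty jig, about 0.006 pressing on the float, 0.030 at most. A spring and its weight pull it down (6 to 11 N). A cross pin in a slotted collar lets it turn only when lifted above 0.019; turned aside, the pin rests on the collar and the bar stays up at 0.019. Turned back to 0 and let go, it springs down.
- clamp_turn (a joint): Turn of the clamp bar about the post, rad: 0 over the cradle (a stop is there; only within about 0.07 of 0 does the pin drop into the slot), growing clockwise seen from above, to a stop at 1.6. From about 1.2 on it is well clear of the cradle. It stays where it is left while it is up.
Things that resemble listed ones, but are neither listed nor needed, are in the scene too. What is shaped like the part that bears jig_seat but turquoise is not meant. Leave any turquoise look-alike of the part that bears float_center alone.

How it is judged:
On the way, in this order (a step that is already met when the one before it is completed fails the run):
1. the clamp bar is up and turned aside while the float is still out of the jig (value of joint clamp_turn above 0.9 rad and value of joint clamp_lift above 0.015 m and distance between float_center and jig_seat above 0.06 m), for 0.1 s.
2. the float lies in the cradle between the cheeks, with the bar still aside (value of joint clamp_turn above 0.6 rad and distance between float_center and jig_seat below 0.007 m and angle between the x axis of float_center and the x axis of jig_seat, either way round below 0.12 rad), for 0.2 s.
At the end, for the whole second after the job is handed in: the float lies in the V-cradle between the cheeks (centre within 6 mm of the seat, axis within 0.12 rad of the jig's), and the clamp bar, turned back over it (within 0.15 rad), is let down on it (lift between 3 and 10 mm, where the float holds it); the float is at rest (distance between float_center and jig_seat below 0.006 m and angle between the x axis of float_center and the x axis of jig_seat, either way round below 0.12 rad and value of joint clamp_turn below 0.15 rad and value of joint clamp_lift between 0.003 and 0.01 m and linear speed of float below 0.02 m/s); the robot touches nothing.
It fails at once if the float is dropped (falls free faster than 0.6 m/s) (linear speed of float above 0.6 m/s and contact force between the fingers and float below 0.05 N).
It fails at once if another float in the tray is moved by more than 40 mm (distance of any of longfloat, slimfloat from where it was at the start of the episode above 0.04 m).
It fails at once if a thing standing about is shifted by more than 30 mm (distance of any of crate, reel, bobber, reamer, spinner, gluejar from where it was at the start of the episode above 0.03 m).
It also fails if it takes over 72 s, if anything falls off the work surface, if the arm or the gripper's body presses on something with over 40 N, if the wrist force passes 120 N, or if a joint passes its speed limit or range.

## Robot

A 6-joint arm with a two-finger parallel gripper is mounted at the origin on the work surface. World frame = base frame: x ahead of the robot, y to its left, z up, the work surface at z = 0. Lengths are in m, angles in rad, forces in N, time in s.
With the tool pointing down it reaches from about 0.35 to 0.8 m from the base axis. Payload 7.3 kg.
Tool frame: the origin (TCP) lies on the front face of the gripper's body, between the roots of the fingers; the fingertips stand 73 mm ahead of it and the grasp point (between the pads) lies 54 mm ahead of it; z points along the fingers, y is the line along which they close (so a half turn about z gives the same grasp; the last joint's range is limited). The gripper opens to 85 mm and grips with 20 to 120 N. Pads are 22 mm wide; open, the fingers measure 114 mm over their backs; the gripper's body (76 mm by 85 mm) begins 54 mm behind the grasp point. The pads swing forward as they close: fully open they stand 13 mm farther back than shut.
Start: joints at [-1.302, 0.342, 1.524, -0, 1.275, -0.146], TCP at [0.212, -0.48, 0.304] pointing down, gripper open.
Joint ranges: [-2.53, 2.53], [-0.77, 2.02], [0.04, 2.7], [-1, 4.14], [0.28, 2.66], [-3.11, 3.11]. Speed limits (rad/s): [2.57, 2.57, 3.14, 3.14, 3.14, 3.14].

## Interface

Orientations are given as a 3x3 rotation matrix whose columns are the frame's x, y, z axes.
In Python, from rig import manip gives the robot as it stands. The module is installed in compiled form; this text tells all that it offers.
- The arm moves only by the tool arm_command, never from a script. Its argument "motion" is a list of rows, each a list of 2 entries, a list of its own where there are three numbers: the shift along the tool's x, y, z as a fraction of full scale, then the turn, a rotation vector about the tool's x, y, z as a fraction of full scale. In form: [[[dx, dy, dz], [rx, ry, rz]], ...]. A call has 1 to 20 rows; each row shifts and turns the commanded pose from where the row before left it, along the tool's axes as they then stand; what a row does not reach is not made up. Full scale, the value 1, is 600 mm for a shift and pi/2 rad for a turn. A row lasts 1/10 s, in which the tool goes at most 50 mm and 8.59 degrees, less where a joint would pass 70% of its speed; a pose out of reach is approached as far as the arm can. A call with a number of a shift or a turn outside -1 to 1 is refused whole. A call with a gripper value outside its range is refused whole. "gripper" is the opening, from -1 (shut) to 1 (fully open), so that 0 is half open, set as the call begins (left out, the last holds). The fingers move at their own pace and stop on an object; "squeeze" is the grip in N (left out, the last holds). Time passes only in rows, so rows that do not move let the fingers close. It gives the time, the measured TCP pose, the force, the opening and the grip force at its end, in the units of the state.
- manip.get_obs(): the state, without advancing time (a new reading comes with each control period).
- manip.grab_frame(name): name is "scene" or "top" or "wrist"; returns (picture, depth): 384x512x3 uint8, blue, green, red; 384x512 float32, m along the optical axis (not along the pixel's ray), 0 where there is no reading.
- manip.camera_params(name): a dict with "fx", "fy", "cx", "cy" (pixels), "k1" (the pictures are not rectified: a ray, as slopes to the right and down, at radius r is drawn at 1 + k1 r^2 times it, then the intrinsics apply), "pose" (4x4, takes a point from camera to world coordinates); the wrist camera has in their place "T_tool_cam" (4x4, takes a point from camera to tool coordinates, whose origin is the TCP and whose axes are the flange's). Camera axes: x right, y down, z forward; pixel columns grow to the right and rows downward; lengths in m; the calibration is good to about 2 mm. A picture is of the moment at which its call begins: read the wrist's pose just before it. camera_params takes no time and is no camera call.
- manip.finish_job(): hands the job in; it is judged then, once.
The state is a dict: "time_s": time; "joint_positions": joint angles; "qd": joint speeds; "effort": joint torques, N m; "position": TCP position; "eef_rot": TCP orientation; "force": force on the tool from outside, world axes, zero at the start; "torque": the same for the moment, N m; "opening": finger opening in m; "finger_force": force on a finger pad.
Only numpy, scipy, OpenCV 4.12 (cv2) and the standard library are available. Lean on these libraries where they do the work, as an engineer would, in place of code of your own. Each camera call takes 0.05 s, during which the arm holds its last target. There are 200 camera calls.

## Working session

There is one attempt and no reset: what is moved stays moved. The work goes in short steps, Python scripts to look and compute and a tool call to move; the robot and the scene stay as the last step left them, time stands still between calls to the robot, and variables do not carry over. Pictures are saved under pics/ and viewed, at most 10 in all, crops included, and the job is handed in when it is done.

Besides the shell and the picture viewer there is one more tool, called in YAML: its name, and indented under it one key for each argument. arm_command: Moves the arm, as the interface text tells. Its arguments: {"type":"object","properties":{"motion":{"type":"array","items":{"type":"array"}},"gripper":{"type":"number"},"squeeze":{"type":"number"}},"required":["motion"]}

```bash
mkdir -p pics; cat > h.py <<'E'
import numpy as np, cv2
from rig import manip
def grab(n):
    o=manip.get_obs(); im,d=manip.grab_frame(n); c=manip.camera_params(n)
    if n=='wrist':
        T=np.eye(4);T[:3,:3]=np.array(o['eef_rot']);T[:3,3]=o['position'];P=T@np.array(c['T_tool_cam'])
    else: P=np.array(c['pose'])
    return im,d,c,P
def slopes(c,u,v):
    K=np.array([[c['fx'],0,c['cx']],[0,c['fy'],c['cy']],[0,0,1.]])
    return cv2.undistortPoints(np.array([[[u,v]]],float),K,np.array([c['k1'],0,0,0.]))[0,0]
def ray(c,P,u,v,z):
    s=slopes(c,u,v); r=P[:3,:3]@np.array([s[0],s[1],1]); t=(z-P[2,3])/r[2]; return P[:3,3]+t*r
def cloud(d,c,P):
    h,w=d.shape; g=np.stack(np.meshgrid(np.arange(w),np.arange(h)),-1).reshape(-1,1,2).astype(float)
    K=np.array([[c['fx'],0,c['cx']],[0,c['fy'],c['cy']],[0,0,1.]])
    s=cv2.undistortPoints(g,K,np.array([c['k1'],0,0,0.]))[:,0]
    p=np.c_[s,np.ones(len(s))]*d.reshape(-1,1)
    return (p@P[:3,:3].T+P[:3,3]).reshape(h,w,3)
E
python3 - <<'E'
from h import *
a=[]
for n in('scene','top'):
    im,d,c,P=grab(n); cv2.imwrite(f'pics/{n}0.png',im); np.savez(f'{n}0.npz',im=im,d=d,P=P)
    a.append(im); print(n,P.round(3),c['fx'],c['k1'],(d>0).mean())
E
```

```text
scene [[ 0.821  0.404 -0.403  0.971]
 [ 0.571 -0.597  0.564 -0.731]
 [-0.013 -0.693 -0.721  1.032]
 [ 0.     0.     0.     1.   ]] 461.02123721586247 -0.17646976286377997 0.996185302734375
top [[ 0.013 -0.997  0.071  0.386]
 [-1.    -0.013  0.004 -0.022]
 [-0.003 -0.071 -0.997  1.424]
 [ 0.     0.     0.     1.   ]] 393.79013780492284 -0.06431074548418869 0.9958750406901041
```

View pics/scene0.png

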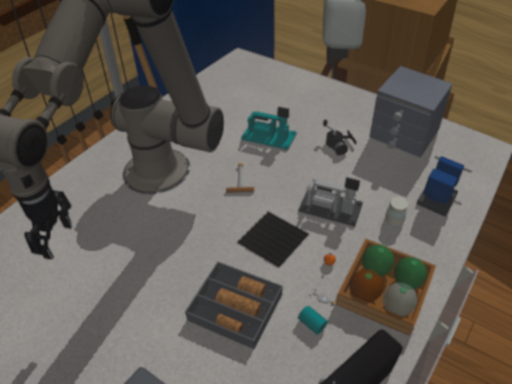

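View pics/top0.png

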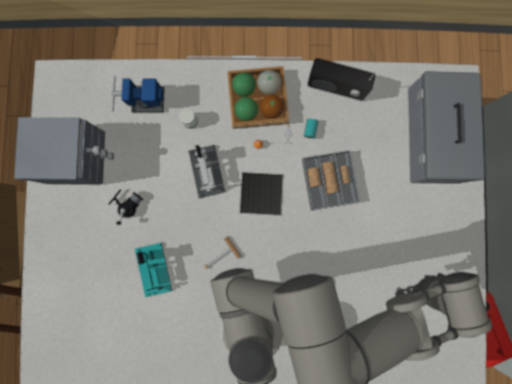

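The scene view shows the tray at (235,303), mat at (273,238), grey jig at (331,203) and turquoise look-alike jig at (268,130). In the top view the tray is at (330,180), the mat at (262,194) and the grey jig at (207,170). There are three cork floats in the tray, at top-view (313,176), (330,178) and (346,175). The turquoise roll at (311,128) and turquoise jig at (153,270) are look-alikes and stay put. Next, an enlarged crop plus measurements.

```bash
python3 - <<'E'
from h import *
z=np.load('top0.npz');im,d,P=z['im'],z['d'],z['P'];c=manip.camera_params('top')
a=cv2.resize(im[140:215,295:370],(400,400),interpolation=3);b=cv2.resize(im[135:210,172:247],(400,400),interpolation=3)
cv2.imwrite('pics/crop0.png',np.hstack([a,b]))
X=cloud(d,c,P)
hsv=cv2.cvtColor(im,cv2.COLOR_BGR2HSV)
m=cv2.inRange(hsv,(5,80,80),(22,255,255));m[:145]=0;m[210:]=0;m[:,:300]=0;m[:,362:]=0
n,l,s,ct=cv2.connectedComponentsWithStats(m)
for i in range(1,n):
    if s[i,4]<30: continue
    (cx,cy),wh,an=cv2.minAreaRect(np.argwhere(l==i)[:,::-1].astype(np.float32))
    pts=X[l==i]; h=np.percentile(pts[:,2],95)
    q,(w),ang=cv2.minAreaRect((pts[:,:2]*1000).astype(np.float32))
    print((round(cx),round(cy)),'top h',h.round(3),'c',np.round(q),'size',np.round(w),ang, ray(c,P,cx,cy,h-.005).round(3))
# tray & mat & jig extents from depth
for nm,(u0,u1,v0,v1),lo,hi in (('tray',(295,370,140,220),.038,.05),('mat',(232,290,165,220),.004,.012),('jigbase',(180,235,135,205),.008,.018),('jigcheek',(180,235,135,205),.073,.083),('bar',(180,235,135,205),.09,.106),('wing',(180,235,135,205),.125,.145)):
    R=X[v0:v1,u0:u1].reshape(-1,3);R=R[(R[:,2]>lo)&(R[:,2]<hi)]
    if len(R)<4: print(nm,len(R));continue
    q,w,ang=cv2.minAreaRect((R[:,:2]*1000).astype(np.float32)); print(nm,len(R),np.round(q),np.round(w),round(ang,1),np.median(R[:,2]))
E
```

```text
(330, 177) top h 0.051 c [ 552. -267.] size [108.  40.] 9.65116024017334 [ 0.552 -0.265  0.046]
(344, 174) top h 0.035 c [ 565. -321.] size [62. 23.] 9.928248405456543 [ 0.565 -0.32   0.03 ]
(314, 177) top h 0.052 c [ 553. -210.] size [64. 40.] 10.81656551361084 [ 0.552 -0.208  0.047]
tray 828 [ 543. -268.] [190. 174.] 10.2 0.04413464545499701
mat 993 [500. -22.] [196. 207.] 0.8 0.006090965785553681
jigbase 743 [560. 174.] [215. 182.] 1.2 0.01269105538360904
jigcheek 63 [556. 172.] [117.  47.] 13.0 0.07960938469279943
bar 169 [577. 178.] [117.  28.] 10.0 0.09647946696040877
wing 57 [623. 187.] [40. 14.] 12.7 0.13659892151497433
```

View pics/crop0.png

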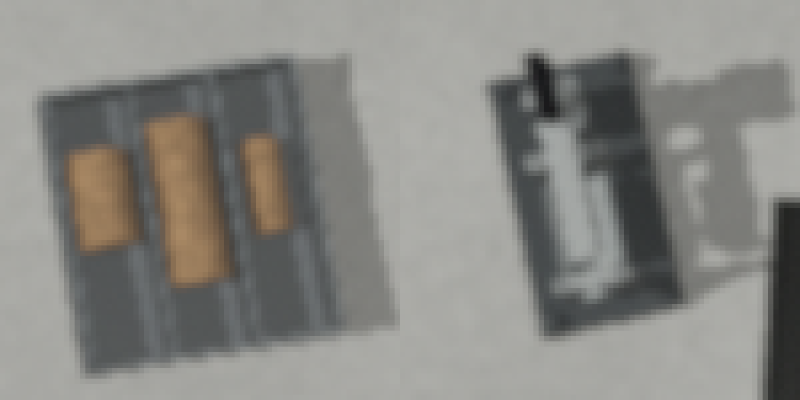

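Candidates, in top-view pixels:
- (313,177): 64 x 40 mm seen, top at 52 mm. It is 64 mm long and 44 mm thick, so this is the short fat float.
- (330,177): 108 mm long, the long float.
- (344,174): 23 mm wide with its top at 35 mm, the slim float.

The crop confirms the left lane holds the short fat one. The black wing is at the upper end of the grey jig, with the bar down over its cradle.

```bash
cat >> h.py <<'E'
def plan(p,yaw_y):
    """moves to TCP p with tool down and tool y along world angle yaw_y (deg, mod 180): tool-frame shift in full scale, then turn"""
    o=manip.get_obs();R=np.array(o['eef_rot']);s=R.T@(np.array(p)-o['position'])/.6
    y=R[:,1];cur=np.degrees(np.arctan2(y[1],y[0]));dy=(yaw_y-cur+90)%180-90
    print('shift fs',s.round(4),'rows',np.ceil(np.abs(s).max()*0+np.linalg.norm(s)/.083),'tool-z turn deg',round(-dy,2),'fs',round(-dy/90,4),'tilt',R[:,2].round(3),'j',np.round(o['joint_positions'],2))
E
python3 - <<'E'
from h import *
o=manip.get_obs();print(np.round(o['eef_rot'],3),o['time_s'],o['opening'])
z=np.load('top0.npz');im,d,P=z['im'],z['d'],z['P'];c=manip.camera_params('top');X=cloud(d,c,P)
g=cv2.cvtColor(im,cv2.COLOR_BGR2GRAY);m=(g<50).astype(np.uint8);m[:165]=0;m[222:]=0;m[:,:232]=0;m[:,290:]=0
w=X[m>0]; q=cv2.minAreaRect((w[:,:2]*1000).astype(np.float32));print('mat',q,np.median(w[:,2]))
print('jar',X[105:128,180:197,2].max(),X[118,188], manip.camera_params('wrist')['T_tool_cam'].round(3))
plan([.58,.17,.30],101)
E
```

```text
[[ 0.915  0.403 -0.   ]
 [ 0.403 -0.915  0.001]
 [ 0.    -0.001 -1.   ]] 0.1 0.08558476825246426
mat ((474.74493408203125, -19.36998748779297), (136.83694458007812, 177.0321502685547), 86.01235961914062) 0.0038214786626471486
jar 1.4240773116493404 [0.74927079 0.23510264 0.07830343] [[ 0.001 -0.961 -0.275  0.07 ]
 [ 1.     0.001  0.001 -0.001]
 [-0.001 -0.275  0.961 -0.07 ]
 [ 0.     0.     0.     1.   ]]
shift fs [ 0.9988 -0.7443  0.0067] rows 16.0 tool-z turn deg 12.77 fs 0.1419 tilt [-0.     0.001 -1.   ] j [-1.3   0.34  1.52 -0.    1.28 -0.15]
```

arm_command:
  motion:
    - [[0.0624, -0.0465, 0], [0, 0, 0]]
    - [[0.0624, -0.0465, 0], [0, 0, 0]]
    - [[0.0624, -0.0465, 0], [0, 0, 0]]
    - [[0.0624, -0.0465, 0], [0, 0, 0]]
    - [[0.0624, -0.0465, 0], [0, 0, 0]]
    - [[0.0624, -0.0465, 0], [0, 0, 0]]
    - [[0.0624, -0.0465, 0], [0, 0, 0]]
    - [[0.0624, -0.0465, 0], [0, 0, 0]]
    - [[0.0624, -0.0465, 0], [0, 0, 0]]
    - [[0.0624, -0.0465, 0], [0, 0, 0]]
    - [[0.0624, -0.0465, 0], [0, 0, 0]]
    - [[0.0624, -0.0465, 0], [0, 0, 0]]
    - [[0.0624, -0.0465, 0], [0, 0, 0]]
    - [[0.0624, -0.0465, 0], [0, 0, 0]]
    - [[0.0624, -0.0465, 0], [0, 0, 0]]
    - [[0.0624, -0.0465, 0], [0, 0, 0]]
  gripper: 1

```text
time_s: 1.7
position: [0.5804, 0.1714, 0.3034]
eef_rot: [[0.915, 0.403, -0.001], [0.403, -0.915, -0.0], [-0.001, 0.0, -1.0]]
force: [0.7, 0.6, 0.8]
opening: 0.0859
finger_force: 0.0
```

arm_command:
  motion:
    - [[0, 0, 0], [0, 0, -0.093]]
    - [[0, 0, 0], [0, 0, -0.093]]
    - [[0, 0, 0], [0, 0, -0.093]]
    - [[0, 0, 0], [0, 0, -0.093]]
    - [[0, 0, 0], [0, 0, -0.093]]
    - [[0, 0, 0], [0, 0, -0.093]]
    - [[0, 0, 0], [0, 0, -0.093]]
    - [[0, 0, 0], [0, 0, -0.093]]
    - [[0, 0, 0], [0, 0, -0.093]]
    - [[0, 0, 0], [0, 0, -0.093]]
    - [[0, 0, 0], [0, 0, -0.093]]
    - [[0, 0, 0], [0, 0, -0.093]]
    - [[0, 0, 0], [0, 0, -0.093]]
    - [[0, 0, 0], [0, 0, -0.093]]
    - [[0, 0, 0], [0, 0, -0.093]]
    - [[0, 0, 0], [0, 0, -0.093]]
    - [[0, 0, 0], [0, 0, -0.093]]
    - [[0, 0, 0], [0, 0, -0.093]]
    - [[0, 0, 0], [0, 0, -0.093]]
    - [[0, 0, 0], [0, 0, -0.093]]

```text
time_s: 3.7
position: [0.5798, 0.1695, 0.3033]
eef_rot: [[-0.98, -0.2, -0.001], [-0.2, 0.98, -0.0], [0.001, -0.0, -1.0]]
force: [-0.3, -0.6, 0.2]
opening: 0.0855
finger_force: 0.0
```

```bash
python3 - <<'E'
from h import *
im,d,c,P=grab('wrist');cv2.imwrite('pics/w1.png',im)
X=cloud(d,c,P);np.savez('w1.npz',im=im,X=X)
o=manip.get_obs();print(np.round(o['position'],3),o['time_s'])
A=X.reshape(-1,3);A=A[(abs(A[:,0]-.57)<.13)&(abs(A[:,1]-.18)<.12)&(d.reshape(-1)>0)]
for nm,lo,hi in(('wing',.133,.142),('bar',.092,.1),('cheek',.077,.083),('base',.009,.016)):
    R=A[(A[:,2]>lo)&(A[:,2]<hi)]
    q=cv2.minAreaRect((R[:,:2]*1000).astype(np.float32));print(nm,len(R),np.round(q[0],1),np.round(q[1],1),round(q[2],1),np.median(R[:,2]).round(4))
plan([.623,.187,.24],101)
E
```

```text
[0.58  0.169 0.303] 3.75
wing 636 [624.4 187.3] [40.9 13.7] 12.2 0.1372
bar 1943 [574.6 174.4] [110.9  27.9] 14.9 0.0957
cheek 803 [563.2 172.1] [120.  49.] 14.0 0.0799
base 6168 [573.4 174.7] [179.4 100. ] 13.7 0.0118
shift fs [-0.0767  0.0137  0.1055] rows 2.0 tool-z turn deg 0.93 fs 0.0103 tilt [-0.001 -0.    -1.   ] j [ 0.16  0.49  1.29 -0.    1.36 -1.62]
```

View pics/w1.png

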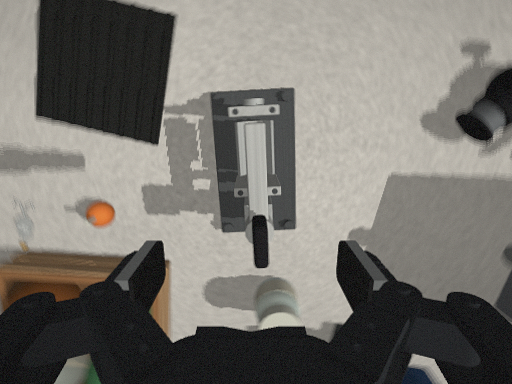

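The wrist view shows the grey jig at (255,160), with its black wing at (260,240) and bar down over the cradle. The orange bobber is at (100,213) and the jar at (278,300). Measured wing: centre (624,187) mm, 41 x 14 mm, top 137 mm, yaw about 13°. All of that matches the description.

```bash
python3 - <<'E'
from h import *
plan([.6245,.1873,.182],103)
E
```

```text
shift fs [-0.0793  0.0137  0.2021] rows 3.0 tool-z turn deg -1.07 fs -0.0119 tilt [-0.001 -0.    -1.   ] j [ 0.16  0.49  1.29 -0.    1.36 -1.62]
```

arm_command:
  motion:
    - [[-0.04, 0.007, 0], [0, 0, 0]]
    - [[-0.0393, 0.0067, 0], [0, 0, -0.0119]]
    - [[0, 0, 0.05], [0, 0, 0]]
    - [[0, 0, 0.05], [0, 0, 0]]
    - [[0, 0, 0.05], [0, 0, 0]]
    - [[0, 0, 0.03], [0, 0, 0]]
    - [[0, 0, 0.022], [0, 0, 0]]
    - [[0, 0, 0], [0, 0, 0]]

```text
time_s: 4.55
position: [0.6242, 0.1866, 0.1805]
eef_rot: [[-0.978, -0.21, -0.004], [-0.21, 0.978, -0.001], [0.004, 0.0, -1.0]]
force: [-0.5, -0.0, -0.2]
opening: 0.0854
finger_force: 0.0
```

arm_command:
  motion:
    - [[0, 0, 0], [0, 0, 0]]
    - [[0, 0, 0], [0, 0, 0]]
    - [[0, 0, 0], [0, 0, 0]]
    - [[0, 0, 0], [0, 0, 0]]
    - [[0, 0, 0], [0, 0, 0]]
    - [[0, 0, 0], [0, 0, 0]]
    - [[0, 0, 0], [0, 0, 0]]
    - [[0, 0, 0], [0, 0, 0]]
    - [[0, 0, 0], [0, 0, 0]]
    - [[0, 0, 0], [0, 0, 0]]
  gripper: -1
  squeeze: 60

```text
time_s: 5.55
position: [0.6252, 0.1869, 0.1834]
eef_rot: [[-0.977, -0.212, 0.001], [-0.212, 0.977, 0.0], [-0.001, 0.0, -1.0]]
force: [-1.4, 0.7, 6.0]
opening: 0.0131
finger_force: 60.1
```

arm_command:
  motion:
    - [[0, 0, -0.01], [0, 0, 0]]
    - [[0, 0, -0.01], [0, 0, 0]]
    - [[0, 0, -0.01], [0, 0, 0]]
    - [[0, 0, -0.01], [0, 0, 0]]
    - [[0, 0, 0], [0, 0, 0]]
    - [[0, 0, 0], [0, 0, 0]]

```text
time_s: 6.15
position: [0.6249, 0.1868, 0.2064]
eef_rot: [[-0.977, -0.212, -0.0], [-0.212, 0.977, 0.0], [0.0, 0.0, -1.0]]
force: [3.2, 2.4, -10.8]
opening: 0.0132
finger_force: 58.3
```

arm_command:
  motion:
    - [[0, 0, 0], [0, 0, 0.06]]
    - [[0, 0, 0], [0, 0, 0.06]]
    - [[0, 0, 0], [0, 0, 0.06]]
    - [[0, 0, 0], [0, 0, 0.06]]
    - [[0, 0, 0], [0, 0, 0.06]]
    - [[0, 0, 0], [0, 0, 0.06]]
    - [[0, 0, 0], [0, 0, 0.06]]
    - [[0, 0, 0], [0, 0, 0.06]]
    - [[0, 0, 0], [0, 0, 0.06]]
    - [[0, 0, 0], [0, 0, 0.06]]
    - [[0, 0, 0], [0, 0, 0.06]]
    - [[0, 0, 0], [0, 0, 0.06]]
    - [[0, 0, 0], [0, 0, 0.06]]
    - [[0, 0, 0], [0, 0, 0.06]]
    - [[0, 0, 0], [0, 0, 0.06]]
    - [[0, 0, 0], [0, 0, 0]]
    - [[0, 0, 0], [0, 0, 0]]

```text
time_s: 7.85
position: [0.6251, 0.1871, 0.2063]
eef_rot: [[-0.362, 0.932, 0.0], [0.932, 0.362, 0.0], [0.0, 0.0, -1.0]]
force: [3.7, 3.6, -9.5]
opening: 0.0129
finger_force: 58.4
```

Turned 81° with force steady. Now I lower about 5 mm onto the collar, let go and rise.

arm_command:
  motion:
    - [[0, 0, 0.005], [0, 0, 0]]
    - [[0, 0, 0.004], [0, 0, 0]]
    - [[0, 0, 0], [0, 0, 0]]
    - [[0, 0, 0], [0, 0, 0]]

```text
time_s: 8.25
position: [0.6252, 0.187, 0.2022]
eef_rot: [[-0.362, 0.932, 0.001], [0.932, 0.362, 0.001], [0.0, 0.001, -1.0]]
force: [1.3, 4.0, 0.8]
opening: 0.0133
finger_force: 59.7
```

arm_command:
  motion:
    - [[0, 0, 0], [0, 0, 0]]
    - [[0, 0, 0], [0, 0, 0]]
    - [[0, 0, 0], [0, 0, 0]]
    - [[0, 0, 0], [0, 0, 0]]
    - [[0, 0, 0], [0, 0, 0]]
    - [[0, 0, 0], [0, 0, 0]]
    - [[0, 0, -0.05], [0, 0, 0]]
    - [[0, 0, -0.07], [0, 0, 0]]
    - [[0, 0, -0.07], [0, 0, 0]]
    - [[0, 0, 0], [0, 0, 0]]
  gripper: 1

```text
time_s: 9.25
position: [0.6267, 0.1871, 0.3226]
eef_rot: [[-0.362, 0.932, 0.012], [0.932, 0.362, 0.002], [-0.003, 0.012, -1.0]]
force: [0.2, -0.9, 0.8]
opening: 0.0855
finger_force: 0.0
```

```bash
python3 - <<'E'
from h import *
im,d,c,P=grab('top');X=cloud(d,c,P)
im2,d2,c2,P2=grab('wrist');cv2.imwrite('pics/w2.png',im2);X2=cloud(d2,c2,P2)
for Y,dd in((X,d),(X2,d2)):
    A=Y.reshape(-1,3);A=A[(abs(A[:,0]-.6)<.1)&(abs(A[:,1]-.22)<.12)&(dd.reshape(-1)>0)]
    for nm,lo,hi in(('wing',.15,.162),('bar',.11,.12)):
        R=A[(A[:,2]>lo)&(A[:,2]<hi)]
        if len(R)>5:
            q=cv2.minAreaRect((R[:,:2]*1000).astype(np.float32));print(nm,len(R),np.round(q[0],1),np.round(q[1],1),round(q[2],1),np.median(R[:,2]).round(4))
plan([.48,-.022,.32],10)
plan([.553,-.21,.20],10)
E
```

```text
wing 15 [629.5 172.7] [12.3 10.1] 26.0 0.1558
bar 116 [606.3 232.3] [ 21.8 118.4] 20.5 0.1148
wing 787 [625.7 188.2] [13.8 41.1] 20.9 0.1562
bar 2291 [607.7 232.8] [ 29.2 118.1] 21.7 0.1146
shift fs [-0.2367 -0.3516 -0.0066] rows 6.0 tool-z turn deg 11.24 fs 0.1249 tilt [ 0.002  0.    -1.   ] j [ 0.17  0.58  1.11 -0.    1.45 -0.2 ]
shift fs [-0.5727 -0.3522  0.1936] rows 9.0 tool-z turn deg 11.24 fs 0.1249 tilt [ 0.002  0.    -1.   ] j [ 0.17  0.58  1.11 -0.    1.45 -0.2 ]
```

arm_command:
  motion:
    - [[-0.04, -0.0586, 0], [0, 0, 0]]
    - [[-0.04, -0.0586, 0], [0, 0, 0]]
    - [[-0.04, -0.0586, 0], [0, 0, 0]]
    - [[-0.04, -0.0586, 0], [0, 0, 0]]
    - [[-0.04, -0.0586, 0], [0, 0, 0.06]]
    - [[-0.0367, -0.0586, 0], [0, 0, 0.065]]
    - [[0, 0, 0], [0, 0, 0]]
    - [[0, 0, 0], [0, 0, 0]]

```text
time_s: 10.15
position: [0.4763, -0.02, 0.3145]
eef_rot: [[-0.172, 0.985, -0.001], [0.985, 0.172, 0.001], [0.001, -0.001, -1.0]]
force: [-0.1, -0.5, 0.1]
opening: 0.0854
finger_force: 0.0
```

```bash
python3 - <<'E'
from h import *
im,d,c,P=grab('wrist');cv2.imwrite('pics/w3.png',im);X=cloud(d,c,P)
g=cv2.cvtColor(im,cv2.COLOR_BGR2GRAY)
m=((g<60)&(abs(X[...,2]-.004)<.012)&(abs(X[...,0]-.48)<.14)&(abs(X[...,1]+.02)<.14)).astype(np.uint8)
n,l,s,_=cv2.connectedComponentsWithStats(cv2.morphologyEx(m,cv2.MORPH_CLOSE,np.ones((5,5))));i=1+s[1:,4].argmax()
R=X[(l==i)&(m>0)];print(s[i])
q=cv2.minAreaRect((R[:,:2]*1000).astype(np.float32));print('mat',q)
# rib direction: ribs z>5mm
t=np.percentile(R[:,2],[5,50,95]);print(t)
for a in np.arange(-20,30,2):   # profile sharpness
    pr=R[:,1]*np.cos(np.radians(a))-R[:,0]*np.sin(np.radians(a))
    b=np.round(pr/.002).astype(int);b-=b.min();mean=np.bincount(b,R[:,2])/np.maximum(np.bincount(b),1);print(a,round(mean.std()*1e4,2),end='; ')
plan([.553,-.21,.20],10)
E
```

```text
[  201   103   134   130 12275]
mat ((496.3399353027344, -24.25757598876953), (148.93106079101562, 150.4038848876953), 87.67465209960938)
[0.00179019 0.00329305 0.00754632]
-20 4.76; -18 4.5; -16 4.76; -14 4.96; -12 5.24; -10 4.74; -8 6.01; -6 8.38; -4 12.34; -2 15.47; 0 10.95; 2 7.47; 4 5.26; 6 4.48; 8 4.76; 10 5.1; 12 4.16; 14 4.24; 16 3.98; 18 4.12; 20 3.66; 22 4.26; 24 3.91; 26 3.84; 28 3.82; shift fs [-0.335   0.07    0.1907] rows 5.0 tool-z turn deg -0.0 fs -0.0 tilt [-0.001  0.001 -1.   ] j [-0.2   0.25  1.63  0.    1.27 -0.38]
```

View pics/w3.png

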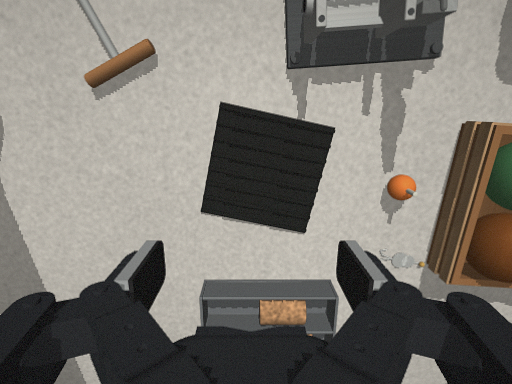

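The view shows the mat at (268,168), centred at (496,-24) mm, 149 x 150 mm, ribs at about -2.3°. The short float sits in the nearest lane at (283,312).

arm_command:
  motion:
    - [[-0.06, 0.014, 0], [0, 0, 0]]
    - [[-0.07, 0.014, 0], [0, 0, 0]]
    - [[-0.07, 0.014, 0.02], [0, 0, 0]]
    - [[-0.07, 0.014, 0.04], [0, 0, 0]]
    - [[-0.065, 0.014, 0.04], [0, 0, 0]]
    - [[0, 0, 0.04], [0, 0, 0]]
    - [[0, 0, 0.03], [0, 0, 0]]
    - [[0, 0, 0], [0, 0, 0]]

```text
time_s: 11.0
position: [0.5527, -0.2089, 0.2093]
eef_rot: [[-0.175, 0.985, -0.006], [0.985, 0.175, 0.004], [0.005, -0.005, -1.0]]
force: [-0.8, -0.7, 0.3]
opening: 0.0858
finger_force: 0.0
```

```bash
python3 - <<'E'
from h import *
im,d,c,P=grab('wrist');X=cloud(d,c,P);cv2.imwrite('pics/w4.png',im)
hsv=cv2.cvtColor(im,cv2.COLOR_BGR2HSV)
m=cv2.inRange(hsv,(5,70,60),(22,255,255))
for y0,nm in((-.21,'short'),):
    s=(m>0)&(abs(X[...,1]-y0)<.03)&(abs(X[...,0]-.553)<.06)&(X[...,2]>.025)&(X[...,2]<.06)
    R=X[s];q=cv2.minAreaRect((R[:,:2]*1000).astype(np.float32));print(nm,len(R),q,np.percentile(R[:,2],97))
A=X.reshape(-1,3);A=A[(abs(A[:,2]-.044)<.003)&(abs(A[:,0]-.54)<.12)&(abs(A[:,1]+.268)<.12)]
q=cv2.minAreaRect((A[:,:2]*1000).astype(np.float32));print('tray',q)
plan([.553,-.21,.086],10.5)
E
```

```text
short 3479 ((561.4945678710938, -217.9251251220703), (75.3054428100586, 57.96039962768555), 10.388562202453613) 0.04836921815358824
tray ((545.1990966796875, -270.440185546875), (190.06959533691406, 172.654052734375), 10.321309089660645)
shift fs [-1.90e-03 -1.00e-04  2.09e-01] rows 3.0 tool-z turn deg -0.41 fs -0.0045 tilt [-0.003  0.002 -1.   ] j [-0.49  0.55  1.46  0.    1.14 -0.67]
```

```bash
python3 - <<'E'
from h import *
im,d,c,P=grab('wrist');X=cloud(d,c,P)
hsv=cv2.cvtColor(im,cv2.COLOR_BGR2HSV);m=cv2.inRange(hsv,(5,70,60),(22,255,255))>0
a=np.radians(10.3);e=np.array([np.cos(a),np.sin(a)]);f=np.array([-e[1],e[0]]);o=np.array([.5452,-.2704])
u=(X[...,:2]-o)@e;v=(X[...,:2]-o)@f
s=m&(abs(v-.056)<.024)&(abs(u)<.09)&(X[...,2]>.028)
print(s.sum(),np.percentile(u[s],[1,50,99]),np.percentile(v[s],[1,99]),X[s][:,2].max())
uc=(np.percentile(u[s],1)+np.percentile(u[s],99))/2;print('centre',o+uc*e+.056*f)
p=o+uc*e+.056*f;plan([p[0],p[1],.085],10.3)
E
```

```text
3447 [-0.01129383  0.01987508  0.05056747] [0.03618365 0.07726182] 0.04972735244439366
centre [ 0.55450745 -0.21179133]
shift fs [-0.0043  0.0006  0.2132] rows 3.0 tool-z turn deg -0.21 fs -0.0023 tilt [-0.001  0.    -1.   ] j [-0.49  0.55  1.46  0.    1.14 -0.67]
```

arm_command:
  motion:
    - [[-0.0043, 0.0006, 0.05], [0, 0, 0]]
    - [[0, 0, 0.06], [0, 0, 0]]
    - [[0, 0, 0.05], [0, 0, 0]]
    - [[0, 0, 0.03], [0, 0, 0]]
    - [[0, 0, 0.023], [0, 0, 0]]
    - [[0, 0, 0], [0, 0, 0]]
    - [[0, 0, 0], [0, 0, 0]]

```text
time_s: 11.8
position: [0.5547, -0.2128, 0.0867]
eef_rot: [[-0.174, 0.985, 0.002], [0.985, 0.174, -0.001], [-0.001, 0.002, -1.0]]
force: [0.2, -0.2, 0.8]
opening: 0.0853
finger_force: 0.0
```

arm_command:
  motion:
    - [[0, 0, 0], [0, 0, 0]]
    - [[0, 0, 0], [0, 0, 0]]
    - [[0, 0, 0], [0, 0, 0]]
    - [[0, 0, 0], [0, 0, 0]]
    - [[0, 0, 0], [0, 0, 0]]
    - [[0, 0, 0], [0, 0, 0]]
    - [[0, 0, 0], [0, 0, 0]]
  gripper: -1
  squeeze: 25

```text
time_s: 12.5
position: [0.5546, -0.213, 0.087]
eef_rot: [[-0.173, 0.985, 0.002], [0.985, 0.173, -0.001], [-0.002, 0.002, -1.0]]
force: [-0.7, 0.7, 6.4]
opening: 0.0637
finger_force: 27.0
```

arm_command:
  motion:
    - [[0, 0, -0.01], [0, 0, 0]]
    - [[0, 0, -0.02], [0, 0, 0]]
    - [[0, 0, -0.04], [0, 0, 0]]
    - [[0, 0, -0.05], [0, 0, 0]]
    - [[0, 0, -0.05], [0, 0, 0]]
    - [[0, 0, 0], [0, 0, 0]]
    - [[0, 0, 0], [0, 0, 0]]

```text
time_s: 13.2
position: [0.554, -0.2128, 0.1887]
eef_rot: [[-0.173, 0.985, 0.002], [0.985, 0.173, -0.001], [-0.001, 0.002, -1.0]]
force: [-0.5, -0.0, -0.0]
opening: 0.0637
finger_force: 28.0
```

```bash
python3 - <<'E'
from h import *
plan([.4963,-.0243,.18],-2.3)
E
```

```text
shift fs [ 0.3261 -0.0402  0.014 ] rows 4.0 tool-z turn deg 12.29 fs 0.1365 tilt [ 0.002 -0.001 -1.   ] j [-0.5   0.57  1.49 -0.    1.08 -0.67]
```

arm_command:
  motion:
    - [[0.04, -0.005, 0], [0, 0, 0]]
    - [[0.06, -0.007, 0], [0, 0, 0]]
    - [[0.07, -0.009, 0], [0, 0, 0]]
    - [[0.07, -0.009, 0], [0, 0, 0]]
    - [[0.06, -0.007, 0], [0, 0, 0]]
    - [[0.0261, -0.0032, 0], [0, 0, 0]]
    - [[0, 0, 0], [0, 0, 0.0683]]
    - [[0, 0, 0], [0, 0, 0.0682]]
    - [[0, 0, 0.05], [0, 0, 0]]
    - [[0, 0, 0.05], [0, 0, 0]]
    - [[0, 0, 0.03], [0, 0, 0]]
    - [[0, 0, 0], [0, 0, 0]]
    - [[0, 0, 0], [0, 0, 0]]

```text
time_s: 14.5
position: [0.4963, -0.0246, 0.1093]
eef_rot: [[0.04, 0.999, -0.001], [0.999, -0.04, 0.0], [-0.0, -0.001, -1.0]]
force: [-0.2, -0.2, -0.6]
opening: 0.0634
finger_force: 28.0
```

```bash
python3 - <<'E'
from h import *
im,d,c,P=grab('wrist');X=cloud(d,c,P)
hsv=cv2.cvtColor(im,cv2.COLOR_BGR2HSV);m=cv2.inRange(hsv,(5,70,60),(22,255,255))>0
p=np.array(manip.get_obs()['position']);s=m&(np.linalg.norm(X[...,:2]-p[:2],axis=-1)<.06)
print(s.sum(),'float top z',np.percentile(X[s][:,2],[50,95,99]),p)
plan([.4963,-.0243,.0885],-2.3)
E
```

```text
12904 float top z [0.06691006 0.07027074 0.07080964] [ 0.49665116 -0.02457274  0.10997455]
shift fs [ 0.0004 -0.0006  0.0358] rows 1.0 tool-z turn deg -0.01 fs -0.0002 tilt [ 0.001 -0.    -1.   ] j [-0.2   0.54  1.83 -0.    0.77 -0.16]
```

arm_command:
  motion:
    - [[0, 0, 0.012], [0, 0, 0]]
    - [[0, 0, 0.012], [0, 0, 0]]
    - [[0, 0, 0.007], [0, 0, 0]]
    - [[0, 0, 0.004], [0, 0, 0]]
    - [[0, 0, 0], [0, 0, 0]]
    - [[0, 0, 0], [0, 0, 0]]

```text
time_s: 15.15
position: [0.4961, -0.0243, 0.0886]
eef_rot: [[0.04, 0.999, -0.0], [0.999, -0.04, -0.0], [-0.0, -0.0, -1.0]]
force: [-1.4, -0.4, 1.2]
opening: 0.0635
finger_force: 28.3
```

arm_command:
  motion:
    - [[0, 0, 0], [0, 0, 0]]
    - [[0, 0, 0], [0, 0, 0]]
    - [[0, 0, 0], [0, 0, 0]]
    - [[0, 0, 0], [0, 0, 0]]
    - [[0, 0, 0], [0, 0, 0]]
    - [[0, 0, -0.03], [0, 0, 0]]
    - [[0, 0, -0.06], [0, 0, 0]]
    - [[0, 0, -0.06], [0, 0, 0]]
    - [[0, 0, -0.06], [0, 0, 0]]
    - [[0, 0, 0], [0, 0, 0]]
    - [[0, 0, 0], [0, 0, 0]]
  gripper: 1

```text
time_s: 16.25
position: [0.4963, -0.0242, 0.2151]
eef_rot: [[0.04, 0.999, 0.002], [0.999, -0.04, -0.0], [-0.0, 0.002, -1.0]]
force: [-0.6, 0.1, -0.9]
opening: 0.0856
finger_force: 0.0
```

```bash
cat >> h.py <<'E'
def floatpos(im,X,p,r=.09):
    hsv=cv2.cvtColor(im,cv2.COLOR_BGR2HSV);m=cv2.inRange(hsv,(5,70,60),(22,255,255))>0
    s=m&(np.linalg.norm(X[...,:2]-np.array(p),axis=-1)<r)&(X[...,2]>.02)
    zt=np.percentile(X[s][:,2],98);t=s&(X[...,2]>zt-.009)
    q=cv2.minAreaRect((X[t][:,:2]*1000).astype(np.float32));print('float',t.sum(),q,'top',zt)
E
python3 - <<'E'
from h import *
im,d,c,P=grab('wrist');X=cloud(d,c,P);cv2.imwrite('pics/w5.png',im);floatpos(im,X,[.4963,-.0243])
plan([.4963,-.0243,.0885],87.7)
E
```

```text
float 2759 ((497.4557189941406, 2.5223350524902344), (86.77644348144531, 63.58037567138672), 87.2720947265625) top 0.05005745339457843
shift fs [-0.0003  0.0011  0.2092] rows 3.0 tool-z turn deg 90.0 fs 1.0 tilt [-0.001  0.    -1.   ] j [-0.2   0.39  1.73 -0.    1.02 -0.16]
```

arm_command:
  motion:
    - [[0, 0, 0], [0, 0, -0.0834]]
    - [[0, 0, 0], [0, 0, -0.0834]]
    - [[0, 0, 0], [0, 0, -0.0834]]
    - [[0, 0, 0], [0, 0, -0.0834]]
    - [[0, 0, 0], [0, 0, -0.0834]]
    - [[0, 0, 0], [0, 0, -0.0834]]
    - [[0, 0, 0], [0, 0, -0.0834]]
    - [[0, 0, 0], [0, 0, -0.0834]]
    - [[0, 0, 0], [0, 0, -0.0832]]
    - [[0, 0, 0], [0, 0, -0.0832]]
    - [[0, 0, 0], [0, 0, -0.0832]]
    - [[0, 0, 0], [0, 0, -0.0832]]
    - [[0, 0, 0], [0, 0, 0]]
    - [[0, 0, 0], [0, 0, 0]]

```text
time_s: 17.7
position: [0.4957, -0.0241, 0.2134]
eef_rot: [[-0.999, 0.044, -0.002], [0.044, 0.999, 0.0], [0.002, 0.0, -1.0]]
force: [0.1, 0.5, 1.1]
opening: 0.0855
finger_force: 0.0
```

```bash
python3 - <<'E'
from h import *
im,d,c,P=grab('wrist');X=cloud(d,c,P);cv2.imwrite('pics/w6.png',im);floatpos(im,X,[.4963,-.0243],.05)
plan([.4965,-.0243,.0835],87.7)
E
```

```text
float 2804 ((495.4931640625, -23.585844039916992), (35.215885162353516, 63.67971420288086), 87.92768859863281) top 0.049913743778019964
shift fs [-1.500e-03 -2.000e-04  2.169e-01] rows 3.0 tool-z turn deg -0.18 fs -0.002 tilt [-0.002  0.    -1.   ] j [-0.2   0.39  1.73 -0.    1.03 -1.73]
```

View pics/w6.png

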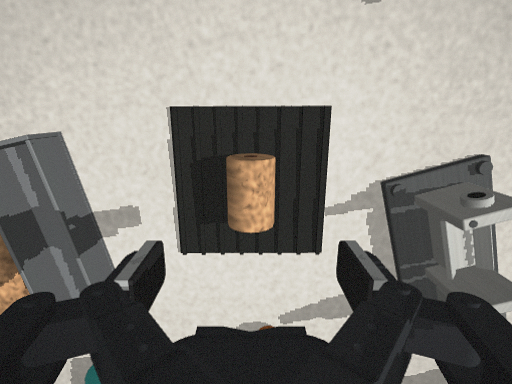

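The float lies on the mat at (251,192), along the ribs, centred at (495.5,-23.6) mm with its top at 50 mm, as it should be. Next I grip it by the sides.

arm_command:
  motion:
    - [[0, 0, 0.06], [0, 0, 0]]
    - [[0, 0, 0.06], [0, 0, 0]]
    - [[0, 0, 0.05], [0, 0, 0]]
    - [[0, 0, 0.03], [0, 0, 0]]
    - [[0, 0, 0.017], [0, 0, 0]]
    - [[0, 0, 0], [0, 0, 0]]
    - [[0, 0, 0], [0, 0, 0]]

```text
time_s: 18.45
position: [0.4966, -0.0243, 0.0848]
eef_rot: [[-0.999, 0.041, 0.001], [0.041, 0.999, -0.0], [-0.001, -0.0, -1.0]]
force: [-0.1, -0.3, 0.5]
opening: 0.0853
finger_force: 0.0
```

arm_command:
  motion:
    - [[0, 0, 0], [0, 0, 0]]
    - [[0, 0, 0], [0, 0, 0]]
    - [[0, 0, 0], [0, 0, 0]]
    - [[0, 0, 0], [0, 0, 0]]
    - [[0, 0, 0], [0, 0, 0]]
    - [[0, 0, 0], [0, 0, 0]]
    - [[0, 0, 0], [0, 0, 0]]
    - [[0, 0, 0], [0, 0, 0]]
    - [[0, 0, 0], [0, 0, 0]]
  gripper: -1
  squeeze: 25

```text
time_s: 19.35
position: [0.4965, -0.0243, 0.085]
eef_rot: [[-0.999, 0.04, 0.001], [0.04, 0.999, -0.0], [-0.001, -0.0, -1.0]]
force: [-1.4, 0.4, 5.9]
opening: 0.0434
finger_force: 25.9
```

arm_command:
  motion:
    - [[0, 0, -0.01], [0, 0, 0]]
    - [[0, 0, -0.03], [0, 0, 0]]
    - [[0, 0, -0.05], [0, 0, 0]]
    - [[0, 0, -0.06], [0, 0, 0]]
    - [[0, 0, -0.05], [0, 0, 0]]
    - [[0, 0, 0], [0, 0, 0]]
    - [[0, 0, 0], [0, 0, 0]]

```text
time_s: 20.05
position: [0.4961, -0.0242, 0.2048]
eef_rot: [[-0.999, 0.04, 0.001], [0.04, 0.999, -0.0], [-0.001, -0.0, -1.0]]
force: [-0.2, -0.1, -0.7]
opening: 0.0435
finger_force: 25.6
```

```bash
python3 - <<'E'
from h import *
im,d,c,P=grab('wrist');X=cloud(d,c,P);floatpos(im,X,manip.get_obs()['position'][:2],.05)
plan([.52,.12,.22],103.3)
plan([.5488,.1691,.22],103.3)
E
```

```text
float 9548 ((493.0226135253906, -23.430347442626953), (35.151611328125, 59.80284881591797), 87.9691390991211) top 0.16945913033761975
shift fs [-0.0309  0.2416 -0.0269] rows 3.0 tool-z turn deg -15.6 fs -0.1733 tilt [-0.001  0.    -1.   ] j [-0.2   0.4   1.74 -0.    1.   -1.73]
shift fs [-0.0756  0.3253 -0.027 ] rows 5.0 tool-z turn deg -15.6 fs -0.1733 tilt [-0.001  0.    -1.   ] j [-0.2   0.4   1.74 -0.    1.   -1.73]
```

```bash
python3 - <<'E'
from h import *
def ana(X,nm):
    A=X.reshape(-1,3);A=A[np.isfinite(A).all(1)]
    B=A[(A[:,2]>.009)&(A[:,2]<.015)&(np.linalg.norm(A[:,:2]-[.575,.175],axis=1)<.125)]
    q=cv2.minAreaRect((B[:,:2]*1000).astype(np.float32));print(nm,'base',q)
    a=np.radians(13.5);e=np.array([np.cos(a),np.sin(a)]);f=np.array([-e[1],e[0]])
    s=np.array([.5488,.1691]);C=A[(A[:,2]>.077)&(A[:,2]<.083)]
    u=(C[:,:2]-s)@e*1000;v=(C[:,:2]-s)@f*1000;k=(abs(u)<90)&(abs(v)<40);u=u[k];v=v[k]
    h,b=np.histogram(u,np.arange(-60,91,2));print(dict((int(x),int(y)) for x,y in zip(b,h) if y))
    for lo,hi in((-60,-30),(30,60)):
        t=(u>lo)&(u<hi)
        if t.sum()>9: 
            q=cv2.minAreaRect(np.c_[u[t],v[t]].astype(np.float32));print(np.percentile(u[t],[2,98]).round(1),np.percentile(v[t],[1,99]).round(1),q)
ana(np.load('w1.npz')['X'],'w1')
im,d,c,P=grab('top');ana(cloud(d,c,P),'top')
E
```

```text
w1 base ((573.420166015625, 174.68641662597656), (179.44334411621094, 100.03187561035156), 13.676433563232422)
{-46: 65, -44: 112, -42: 109, -40: 110, -38: 108, -36: 32, 36: 50, 38: 54, 40: 51, 42: 48, 44: 41, 46: 10, 68: 7, 70: 3, 72: 1, 74: 2}
[-45.  -35.5] [-25.   23.5] ((-40.32634735107422, -0.8965740203857422), (9.963750839233398, 48.9516487121582), 0.28661563992500305)
[36.5 46.2] [-24.4  24.1] ((41.49247360229492, -0.17846107482910156), (10.415254592895508, 48.76596450805664), 0.0737122893333435)
top base ((564.9640502929688, 174.53634643554688), (212.0399932861328, 169.7656707763672), 32.28009033203125)
{-46: 7, -44: 4, -42: 4, -40: 7, -38: 2, -36: 1, 34: 5, 36: 3, 38: 5, 40: 6, 42: 8, 44: 4}
[-45.9 -36.7] [-21.3  23.2] ((-41.18293380737305, 0.9611911773681641), (9.984792709350586, 46.017234802246094), 2.889711380004883)
[35.4 45.3] [-22.1  23.3] ((39.683135986328125, 0.8262252807617188), (10.432129859924316, 46.975399017333984), 2.1041128635406494)
```

arm_command:
  motion:
    - [[0, 0, -0.01], [0, 0, -0.06]]
    - [[0, 0, 0], [0, 0, -0.06]]
    - [[0, 0, 0], [0, 0, -0.0575]]
    - [[0, 0, 0], [0, 0, 0]]
    - [[0, 0, 0], [0, 0, 0]]

```text
time_s: 20.65
position: [0.4958, -0.0241, 0.2093]
eef_rot: [[-0.972, -0.234, -0.002], [-0.234, 0.972, 0.0], [0.002, 0.001, -1.0]]
force: [-0.2, 0.5, -0.2]
opening: 0.0432
finger_force: 25.6
```

```bash
python3 - <<'E'
from h import *
plan([.5505,.169,.21],103.7)
E
```

```text
shift fs [-0.164   0.2916 -0.0012] rows 5.0 tool-z turn deg -0.16 fs -0.0018 tilt [-0.002  0.    -1.   ] j [-0.2   0.39  1.74 -0.    1.01 -2.01]
```

arm_command:
  motion:
    - [[-0.02, 0.035, 0], [0, 0, 0]]
    - [[-0.03, 0.055, 0], [0, 0, 0]]
    - [[-0.035, 0.065, 0], [0, 0, 0]]
    - [[-0.035, 0.065, 0], [0, 0, 0]]
    - [[-0.03, 0.05, 0], [0, 0, 0]]
    - [[-0.014, 0.0216, 0], [0, 0, -0.0018]]
    - [[0, 0, 0], [0, 0, 0]]
    - [[0, 0, 0], [0, 0, 0]]

```text
time_s: 21.45
position: [0.55, 0.1684, 0.2097]
eef_rot: [[-0.971, -0.239, -0.001], [-0.239, 0.971, -0.001], [0.002, -0.001, -1.0]]
force: [-0.3, -0.6, -0.2]
opening: 0.0433
finger_force: 25.6
```

```bash
python3 - <<'E'
from h import *
plan([.5505,.169,.15],103.7)
im,d,c,P=grab('wrist');X=cloud(d,c,P);cv2.imwrite('pics/w7.png',im);floatpos(im,X,manip.get_obs()['position'][:2],.06)
a=np.radians(13.7);e=np.array([np.cos(a),np.sin(a)]);f=np.array([-e[1],e[0]]);s=np.array([.5495,.1688])
A=X.reshape(-1,3);C=A[(abs(A[:,2]-.08)<.004)];u=(C[:,:2]-s)@e*1000;v=(C[:,:2]-s)@f*1000;k=(abs(u)<55)&(abs(v)<30);u=u[k];v=v[k]
print(len(u),np.percentile(u,[2,98]),np.percentile(v,[2,98]) )
E
```

```text
shift fs [-0.0012  0.0008  0.0995] rows 2.0 tool-z turn deg 0.11 fs 0.0012 tilt [-0.001 -0.001 -1.   ] j [ 0.16  0.52  1.51 -0.    1.11 -1.65]
float 9588 ((551.7545776367188, 148.14395141601562), (59.86751174926758, 75.88726043701172), 13.522551536560059) top 0.17438673467562316
1037 [-45.84047048 -36.48642756] [-23.37584329  24.1325342 ]
```

View pics/w7.png

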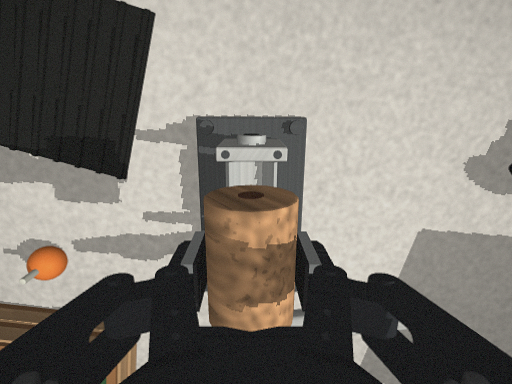

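The gripped float hangs straight over the jig: near end at (251,195), near cheek at (252,152), aligned. I check the near face's position along the jig.

```bash
python3 - <<'E'
from h import *
o=manip.get_obs();im,d,c,P=grab('wrist')
a=np.radians(13.7);e=np.array([np.cos(a),np.sin(a)]);f=np.array([-e[1],e[0]]);s=np.array([.5495,.1688])
for u,v,z in((251,195,.1525),):
    p=ray(c,P,u,v,z);print(p.round(4),'u,v',((p[:2]-s)@e*1000).round(1),((p[:2]-s)@f*1000).round(1))
p=np.array(o['position'][:2]);print('tcp u v',(p-s)@e*1000,(p-s)@f*1000)
E
```

```text
[0.5183 0.1609 0.1525] u,v -32.2 -0.3
tcp u v 0.3216180687082722 -0.9656674818935268
```

arm_command:
  motion:
    - [[0, 0.001, 0.03], [0, 0, 0]]
    - [[0, 0, 0.04], [0, 0, 0]]
    - [[0, 0, 0.03], [0, 0, 0]]
    - [[0, 0, 0.02], [0, 0, 0]]
    - [[0, 0, 0.015], [0, 0, 0]]
    - [[0, 0, 0.01], [0, 0, 0]]
    - [[0, 0, 0.004], [0, 0, 0]]
    - [[0, 0, 0], [0, 0, 0]]
    - [[0, 0, 0], [0, 0, 0]]

```text
time_s: 22.45
position: [0.5506, 0.1697, 0.1215]
eef_rot: [[-0.971, -0.239, 0.001], [-0.239, 0.971, 0.0], [-0.001, -0.0, -1.0]]
force: [-0.0, -0.4, -0.3]
opening: 0.043
finger_force: 25.6
```

arm_command:
  motion:
    - [[0, 0, 0.003], [0, 0, 0]]
    - [[0, 0, 0.002], [0, 0, 0]]
    - [[0, 0, 0.001], [0, 0, 0]]
    - [[0, 0, 0], [0, 0, 0]]
    - [[0, 0, 0], [0, 0, 0]]

```text
time_s: 22.95
position: [0.5507, 0.1693, 0.118]
eef_rot: [[-0.971, -0.239, 0.001], [-0.239, 0.971, -0.0], [-0.001, -0.001, -1.0]]
force: [-0.0, -4.3, 5.4]
opening: 0.0432
finger_force: 26.1
```

Contact is felt at the expected height, so I release and rise.

arm_command:
  motion:
    - [[0, -0.001, 0], [0, 0, 0]]
    - [[0, 0, 0], [0, 0, 0]]
    - [[0, 0, 0], [0, 0, 0]]
    - [[0, 0, 0], [0, 0, 0]]
    - [[0, 0, 0], [0, 0, 0]]
    - [[0, 0, 0], [0, 0, 0]]
    - [[0, 0, -0.03], [0, 0, 0]]
    - [[0, 0, -0.06], [0, 0, 0]]
    - [[0, 0, -0.07], [0, 0, 0]]
    - [[0, 0, -0.07], [0, 0, 0]]
    - [[0, 0, -0.07], [0, 0, 0]]
    - [[0, 0, 0], [0, 0, 0]]
    - [[0, 0, 0], [0, 0, 0]]
  gripper: 1

```text
time_s: 24.25
position: [0.5505, 0.1691, 0.2981]
eef_rot: [[-0.971, -0.239, 0.002], [-0.239, 0.971, 0.0], [-0.002, -0.0, -1.0]]
force: [-0.2, 0.3, -0.3]
opening: 0.0852
finger_force: 0.0
```

```bash
python3 - <<'E'
from h import *
im,d,c,P=grab('wrist');X=cloud(d,c,P);cv2.imwrite('pics/w8.png',im);floatpos(im,X,[.5495,.1688],.05)
A=X[(X[...,2]>.15)&(X[...,2]<.162)&(np.linalg.norm(X[...,:2]-[.625,.187],axis=-1)<.04)]
if len(A)>20: print(len(A),cv2.minAreaRect((A[:,:2]*1000).astype(np.float32)))
print(manip.get_obs()['time_s'],manip.get_obs()['position']);plan([.6255,.1872,.27],21.2)
E
```

```text
float 2003 ((552.5062255859375, 156.8231964111328), (63.76051330566406, 60.09961700439453), 13.218500137329102) top 0.08249066315540582
796 ((624.3310546875, 187.2569580078125), (14.491159439086914, 41.76239776611328), 22.2076473236084)
24.3 [0.54998007 0.16901406 0.29662591]
shift fs [-0.1295 -0.0007  0.0442] rows 2.0 tool-z turn deg 82.64 fs 0.9182 tilt [-0.001 -0.    -1.   ] j [ 0.17  0.44  1.39 -0.    1.31 -1.65]
```

View pics/w8.png

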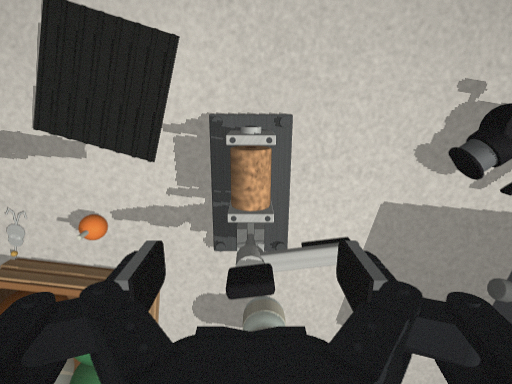

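The float sits between the cheeks at (251,178), top at 82.5 mm, so it is seated. The wing stands aside at (250,282). Now back to the wing.

arm_command:
  motion:
    - [[-0.06, 0, 0], [0, 0, 0]]
    - [[-0.0685, -0.0007, 0], [0, 0, 0]]
    - [[0, 0, 0], [0, 0, 0.0835]]
    - [[0, 0, 0], [0, 0, 0.0835]]
    - [[0, 0, 0], [0, 0, 0.0835]]
    - [[0, 0, 0], [0, 0, 0.0835]]
    - [[0, 0, 0], [0, 0, 0.0835]]
    - [[0, 0, 0], [0, 0, 0.0835]]
    - [[0, 0, 0], [0, 0, 0.0835]]
    - [[0, 0, 0], [0, 0, 0.0835]]
    - [[0, 0, 0], [0, 0, 0.0835]]
    - [[0, 0, 0], [0, 0, 0.0835]]
    - [[0, 0, 0], [0, 0, 0.0832]]
    - [[0, 0, 0], [0, 0, 0]]
    - [[0, 0, 0], [0, 0, 0]]

```text
time_s: 25.8
position: [0.6251, 0.187, 0.2957]
eef_rot: [[-0.365, 0.931, -0.003], [0.931, 0.365, -0.001], [0.0, -0.003, -1.0]]
force: [-0.0, -0.2, -0.4]
opening: 0.0858
finger_force: 0.0
```

```bash
python3 - <<'E'
from h import *
plan([.625,.1872,.2015],21.2)
E
```

```text
shift fs [0.0002 0.0004 0.1569] rows 2.0 tool-z turn deg 0.2 fs 0.0022 tilt [-0.003 -0.001 -1.   ] j [ 0.17  0.59  1.14 -0.    1.41 -0.2 ]
```

arm_command:
  motion:
    - [[0, 0, 0.05], [0, 0, 0]]
    - [[0, 0, 0.05], [0, 0, 0]]
    - [[0, 0, 0.035], [0, 0, 0]]
    - [[0, 0, 0.0217], [0, 0, 0]]
    - [[0, 0, 0], [0, 0, 0]]

```text
time_s: 26.3
position: [0.6245, 0.1869, 0.2009]
eef_rot: [[-0.363, 0.932, -0.004], [0.932, 0.363, -0.001], [0.001, -0.004, -1.0]]
force: [-0.0, 0.0, 0.2]
opening: 0.0855
finger_force: 0.0
```

arm_command:
  motion:
    - [[0, 0, 0], [0, 0, 0]]
    - [[0, 0, 0], [0, 0, 0]]
    - [[0, 0, 0], [0, 0, 0]]
    - [[0, 0, 0], [0, 0, 0]]
    - [[0, 0, 0], [0, 0, 0]]
    - [[0, 0, 0], [0, 0, 0]]
    - [[0, 0, 0], [0, 0, 0]]
    - [[0, 0, 0], [0, 0, 0]]
    - [[0, 0, 0], [0, 0, 0]]
    - [[0, 0, 0], [0, 0, 0]]
    - [[0, 0, -0.008], [0, 0, 0]]
    - [[0, 0, 0], [0, 0, 0]]
  gripper: -1
  squeeze: 60

```text
time_s: 27.5
position: [0.6253, 0.1871, 0.207]
eef_rot: [[-0.362, 0.932, -0.001], [0.932, 0.362, -0.0], [0.0, -0.001, -1.0]]
force: [4.1, 0.4, -9.5]
opening: 0.0128
finger_force: 58.6
```

arm_command:
  motion:
    - [[0, 0, 0], [0, 0, -0.06]]
    - [[0, 0, 0], [0, 0, -0.06]]
    - [[0, 0, 0], [0, 0, -0.06]]
    - [[0, 0, 0], [0, 0, -0.06]]
    - [[0, 0, 0], [0, 0, -0.06]]
    - [[0, 0, 0], [0, 0, -0.06]]
    - [[0, 0, 0], [0, 0, -0.06]]
    - [[0, 0, 0], [0, 0, -0.06]]
    - [[0, 0, 0], [0, 0, -0.06]]
    - [[0, 0, 0], [0, 0, -0.06]]
    - [[0, 0, 0], [0, 0, -0.06]]
    - [[0, 0, 0], [0, 0, -0.06]]
    - [[0, 0, 0], [0, 0, -0.06]]
    - [[0, 0, 0], [0, 0, -0.06]]
    - [[0, 0, 0], [0, 0, -0.06]]
    - [[0, 0, 0], [0, 0, 0]]
    - [[0, 0, 0], [0, 0, 0]]

```text
time_s: 29.2
position: [0.6253, 0.1871, 0.207]
eef_rot: [[-0.978, -0.209, -0.001], [-0.209, 0.978, -0.0], [0.001, -0.0, -1.0]]
force: [3.4, 1.0, -9.4]
opening: 0.0127
finger_force: 58.7
```

arm_command:
  motion:
    - [[0, 0, 0.006], [0, 0, 0]]
    - [[0, 0, 0.006], [0, 0, 0]]
    - [[0, 0, 0.006], [0, 0, 0]]
    - [[0, 0, 0.006], [0, 0, 0]]
    - [[0, 0, 0], [0, 0, 0]]
    - [[0, 0, 0], [0, 0, 0]]

```text
time_s: 29.8
position: [0.6253, 0.1871, 0.1937]
eef_rot: [[-0.977, -0.211, -0.0], [-0.211, 0.977, -0.0], [0.0, -0.0, -1.0]]
force: [2.8, 0.6, -8.0]
opening: 0.0127
finger_force: 58.9
```

Past the collar height and still hanging on the spring, so the pin is in the slot. I lower to contact and let go.

arm_command:
  motion:
    - [[0, 0, 0.003], [0, 0, 0]]
    - [[0, 0, 0.002], [0, 0, 0]]
    - [[0, 0, 0], [0, 0, 0]]
    - [[0, 0, 0], [0, 0, 0]]

```text
time_s: 30.2
position: [0.6255, 0.1871, 0.1912]
eef_rot: [[-0.977, -0.211, 0.001], [-0.211, 0.977, 0.0], [-0.001, -0.0, -1.0]]
force: [2.7, 1.7, -2.5]
opening: 0.0129
finger_force: 59.7
```

arm_command:
  motion:
    - [[0, 0, 0], [0, 0, 0]]
    - [[0, 0, 0], [0, 0, 0]]
    - [[0, 0, 0], [0, 0, 0]]
    - [[0, 0, 0], [0, 0, 0]]
    - [[0, 0, 0], [0, 0, 0]]
    - [[0, 0, 0], [0, 0, 0]]
    - [[0, 0, -0.05], [0, 0, 0]]
    - [[0, 0, -0.07], [0, 0, 0]]
    - [[0, 0, -0.07], [0, 0, 0]]
    - [[0.06, 0, 0], [0, 0, 0]]
    - [[0.06, 0, 0], [0, 0, 0]]
    - [[0, 0, 0], [0, 0, 0]]
    - [[0, 0, 0], [0, 0, 0]]
  gripper: 1

```text
time_s: 31.5
position: [0.5548, 0.1719, 0.3053]
eef_rot: [[-0.977, -0.211, 0.001], [-0.211, 0.977, 0.0], [-0.001, -0.0, -1.0]]
force: [1.7, 0.3, 0.4]
opening: 0.0855
finger_force: 0.0
```

```bash
python3 - <<'E'
from h import *
im,d,c,P=grab('wrist');X=cloud(d,c,P);cv2.imwrite('pics/w9.png',im)
for nm,lo,hi in(('wing',.135,.16),('bar',.095,.12)):
    A=X[(X[...,2]>lo)&(X[...,2]<hi)&(np.linalg.norm(X[...,:2]-[.58,.178],axis=-1)<.09)]
    if len(A)>20: print(nm,len(A),cv2.minAreaRect((A[:,:2]*1000).astype(np.float32)),np.median(A[:,2]))
print(manip.get_obs()['time_s'],manip.get_obs()['position'])
E
```

```text
wing 663 ((624.3656616210938, 187.48544311523438), (41.216819763183594, 13.881729125976562), 11.99399471282959) 0.1427914342141222
bar 2147 ((577.625732421875, 177.08680725097656), (118.63219451904297, 28.49329948425293), 12.482215881347656) 0.1014482879085547
31.55 [0.55557446 0.17198157 0.30519698]
```

View pics/w9.png

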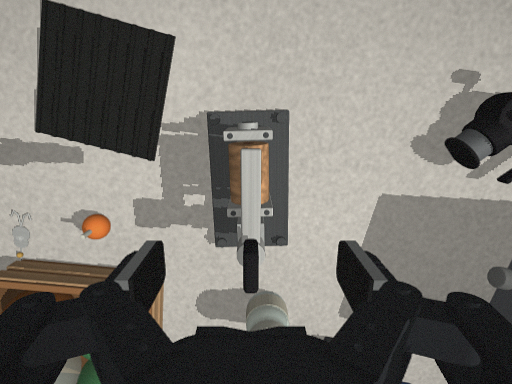

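The picture shows the bar down over the float at (250,178), with the float between the cheeks. The wing and bar stand about 5.7 mm above their empty-jig heights, so the lift is about 0.006. The gripper is clear, so I hand it in.

```bash
python3 -c "
from rig import manip
print(manip.finish_job())"
```

```text
the job is handed in; nothing more can be done
None
```

The short cork float is in the V-cradle with the clamp bar turned back and let down on it (lift about 6 mm), the gripper is clear, and the job was handed in at about 32 s; no verdict was returned.

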